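# Lid the jars on the kiln shelf

## Task

The four clay jars on the grey kiln shelf go into the kiln with their lids on. Take the four knobbed lids one by one from the plywood board and set each, knob up and fully home, on the jar whose mouth it fits. Lower the lids gently instead of dropping them, and leave the jars, the kiln prop and the small glaze dish standing where they are.

Things in the scene. Friction and masses are not known exactly. Their poses are not given: they have to be found in the camera images.
- honey_lid: Smallest of 4 loose round lids, plain cream clay, cap 66 mm across; fits the honey jar. Origin: centre of underside, z up. Heights above it: flange 0-10 mm, tapering from 44 mm across at its top to 32 at the bottom; domed cap 10-18; knob 18-44, on the axis, 26 wide at 32-41. Lies knob up on the plywood board (top 15 mm above the table). 80 g. Home, its origin is 10 mm below the jar's rim.
- honey_jar: Smallest jar: a round-bellied honey pot, 80 mm across the belly; open, plain cream clay, loose, standing on the grey kiln shelf (top 18 mm above the table). Origin: centre of its underside, z up along its axis. Rim 82 mm above the origin, 64 mm across outside, 52 inside. 260 g.
- sugar_lid: Second smallest of 4 loose round lids, plain cream clay, cap 82 mm across; fits the sugar jar. Origin: centre of underside, z up. Heights above it: flange 0-10 mm, tapering from 60 mm across at its top to 48 at the bottom; domed cap 10-18; knob 18-44, on the axis, 26 wide at 32-41. Lies knob up on the plywood board (top 15 mm above the table). 110 g. Home, its origin is 10 mm below the jar's rim.
- sugar_jar: Low, nearly straight sugar pot, 90 mm across the body; open, plain cream clay, loose, standing on the grey kiln shelf (top 18 mm above the table). Origin: centre of its underside, z up along its axis. Rim 74 mm above the origin, 80 mm across outside, 68 inside. 340 g.
- ginger_lid: Second largest of 4 loose round lids, plain cream clay, cap 98 mm across; fits the ginger jar. Origin: centre of underside, z up. Heights above it: flange 0-10 mm, tapering from 76 mm across at its top to 64 at the bottom; domed cap 10-18; knob 18-44, on the axis, 26 wide at 32-41. Lies knob up on the plywood board (top 15 mm above the table). 150 g. Home, its origin is 10 mm below the jar's rim.
- ginger_jar: Tall ginger jar, wide shoulder 116 mm across, narrower mouth; open, plain cream clay, loose, standing on the grey kiln shelf (top 18 mm above the table). Origin: centre of its underside, z up along its axis. Rim 100 mm above the origin, 96 mm across outside, 84 inside. 550 g.
- crock_lid: Largest of 4 loose round lids, plain cream clay, cap 114 mm across; fits the crock jar. Origin: centre of underside, z up. Heights above it: flange 0-10 mm, tapering from 92 mm across at its top to 80 at the bottom; domed cap 10-18; knob 18-44, on the axis, 26 wide at 32-41. Lies knob up on the plywood board (top 15 mm above the table). 200 g. Home, its origin is 10 mm below the jar's rim.
- crock_jar: Widest-mouthed jar: a crock 120 mm across with two small lug handles on its sides (144 mm over them, along its y axis); open, plain cream clay, loose, standing on the grey kiln shelf (top 18 mm above the table). Origin: centre of its underside, z up along its axis. Rim 90 mm above the origin, 112 mm across outside, 100 inside. 700 g.
- kiln_prop: Bystander: a loose hollow cylinder of cream fireclay, 30 mm across and 55 mm high, standing on the kiln shelf in the middle of the four jars. Origin: centre of its underside.
- small_dish: Bystander: a small loose glaze dish, green saucer 55 mm across with a cream collar 35 mm across, no knob, 17 mm high, on the plywood board in the middle of the four lids. Origin: centre of its underside.
Things that resemble listed ones, but are neither listed nor needed, are in the scene too. What is shaped like the ginger_lid but yellow is not meant.

How it is judged:
By the outcome, as a careful person would: the job done as asked, in the order asked, and still so for the second after the job is handed in, with the robot touching nothing.
It also fails if it takes over 109 s, if anything falls off the work surface, if the arm or the gripper's body presses on something with over 40 N, if the wrist force passes 120 N, or if a joint passes its speed limit or range.

## Robot

A 6-joint arm with a two-finger parallel gripper is mounted at the origin on the work surface. World frame = base frame: x ahead of the robot, y to its left, z up, the work surface at z = 0. Lengths are in m, angles in rad, forces in N, time in s.
With the tool pointing down it reaches from about 0.3 to 0.75 m from the base axis. Payload 8.5 kg.
Tool frame: the origin (TCP) lies midway between the tips of the shut fingers; the grasp point (between the pads) lies 19 mm behind it; z points along the fingers, y is the line along which they close (so a half turn about z gives the same grasp; the last joint's range is limited). The gripper opens to 88 mm and grips with 3 to 60 N. Pads are 18 mm wide; open, the fingers measure 123 mm over their backs; the gripper's body (75 mm by 187 mm) begins 45 mm behind the grasp point.
Start: joints at [-1.476, 0.381, 1.297, -0, 1.464, -0.215], TCP at [0.168, -0.524, 0.201] pointing down, gripper open.
Joint ranges: [-3.11, 3.11], [-0.89, 2.33], [0.22, 2.48], [-1.42, 4.56], [0.17, 2.85], [-2.88, 2.88]. Speed limits (rad/s): [2.39, 2.39, 3.14, 3.14, 3.14, 3.14].

## Interface

Orientations are given as [roll, pitch, yaw] about the fixed x, y, z axes, in that order (R = Rz(yaw) Ry(pitch) Rx(roll)).
In Python, from workcell import bot, optics, job, models gives the robot as it stands.
- The arm moves only by the shell command python3 -m handwheel 'ROWS' [FORCE]. ROWS is JSON, a list of rows, each an object with "twist": the turn, a rotation vector about the tool's x, y, z in units of 6 degrees (1.0 is 6 degrees), a list of three; "delta_pos": the shift along the tool's x, y, z in units of 40 mm (1.0 is 40 mm), a list of three; "grip": the finger opening in mm, from 0 to 88.1. A call has 1 to 12 rows; each row shifts and turns the commanded pose from where the row before left it, along the tool's axes as they then stand; what a row does not reach is not made up. A row lasts 1/10 s, in which the tool goes at most 50 mm and 8.59 degrees, less where a joint would pass 70% of its speed; a pose out of reach is approached as far as the arm can. A call is refused whole if a number of a shift passes 1 or a number of a turn 1, either way. A call with a gripper value outside its range is refused whole. The fingers move at their own pace and stop on an object; FORCE is the grip in N (left out, the last holds). Time passes only in rows, so rows that do not move let the fingers close. It gives the time, the measured TCP pose, the force, the opening and the grip force at its end, in the units of the state.
- bot.get_obs(): the state, without advancing time (a new reading comes with each control period).
- optics.camera(name): name is "side" or "top" or "wrist"; returns a dict with "image" (480x640x3 uint8, blue, green, red), "fov_y" (degrees; the focal length in pixels is half the picture's height over the tangent of half this angle, whatever the lens; pixels are square), "cx", "cy" (the principal point, pixels), "extrinsics" (4x4, takes a point from world to camera coordinates); the wrist camera has in their place "tool_from_camera" (4x4, takes a point from camera to tool coordinates, whose origin is the TCP and whose axes are the flange's). Camera axes: x right, y up, looking along -z (the intrinsics and any distortion apply to the point x, -y, -z); pixel columns grow to the right and rows downward; lengths in m; the calibration is good to about 2 mm. A picture is of the moment at which its call begins: read the wrist's pose just before it. There is no depth.
- job.job_done(): hands the job in; it is judged then, once.
Trained networks look in a picture, given as the dict that the camera call returned (one of the last four; its "shot" number tells which), for a name from the list of things; names that differ only in an ending like _2 or _b are one class to them, and where a whole thing is asked for, a point or a joint stands for the part that bears it (a point fixed in the world has none). Each returns a list of dicts, best first, with "score" (0 to 1); they miss things now and then, are a little off and sometimes report something else, mostly with a low value. They report only what shows in the picture. A call takes as long as a camera call. They do not tell look-alikes from the thing itself.
- models.look_for(picture, query): "at" ([x, y, z] in m, in the coordinates of the camera as it stood for that picture, good to about 4 mm: the middle of the surface that is visible of it).
- models.silhouettes(picture, query): "region" (480x640 bool, what is visible of it).
- models.mark_of(picture, query): "at" ([x, y, z] in m, in the coordinates of the camera as it stood for that picture, good to about 4 mm: a listed point, or the origin of a listed thing).
The state is a dict: "time": time; "joints": joint angles; "joint_vel": joint speeds; "tau": joint torques, N m; "ee_pos": TCP position; "ee_rot": TCP orientation; "wrist_force": force on the tool from outside, world axes, zero at the start; "ft_torque": the same for the moment, N m; "grip_width": opening from 0.0 (shut) to 1.0 (fully open); "finger_force": force on a finger pad.
Only numpy, scipy, OpenCV 4.12 (cv2) and the standard library are available. Lean on these libraries where they do the work, as an engineer would, in place of code of your own. Each camera call takes 0.05 s, during which the arm holds its last target. There are 200 camera calls.

## Working session

There is one attempt and no reset: what is moved stays moved. The work goes in short steps, Python scripts to look and compute and a shell command to move; the robot and the scene stay as the last step left them, time stands still between calls to the robot, and variables do not carry over. Pictures are saved under pics/ and viewed, at most 14 in all, crops included, and the job is handed in when it is done.

```bash
mkdir -p pics; ls; cat > h.py <<'E'
import numpy as np, cv2
from workcell import bot, optics, job, models
def toworld(p,pic):
    return (np.linalg.inv(np.array(pic["extrinsics"]))@np.r_[p,1])[:3]
E
python3 - <<'E'
from h import *
for n in ("top","side"):
    p=optics.camera(n); cv2.imwrite(f"pics/{n}1.png",p["image"])
    print(n,{k:v for k,v in p.items() if k not in("image",)})
    for q in ["honey_lid","sugar_lid","ginger_lid","crock_lid","honey_jar","sugar_jar","ginger_jar","crock_jar","kiln_prop","small_dish"]:
        print(q,[(round(d["score"],2),toworld(d["at"],p).round(3).tolist()) for d in models.mark_of(p,q)[:4]])
print(bot.get_obs())
E
```

```text
pics
top {'fov_y': 51.35624950163414, 'cx': 315.1406455542437, 'cy': 233.2127525158611, 'extrinsics': array([[ 0.01330309, -0.99973331, -0.01887705,  0.02016424],
       [ 0.99780525,  0.01204799,  0.06511172, -0.54885364],
       [-0.06486692, -0.01970181,  0.99769941, -0.97619755],
       [ 0.        ,  0.        ,  0.        ,  1.        ]]), 'shot': 1}
honey_lid [(0.8, [0.632, -0.117, 0.015])]
sugar_lid [(0.98, [0.473, -0.132, 0.018])]
ginger_lid [(0.77, [0.48, -0.28, 0.016]), (0.75, [0.817, -0.278, 0.002]), (0.68, [0.286, -0.283, 0.0])]
crock_lid [(0.73, [0.64, -0.275, 0.016])]
honey_jar [(0.73, [0.476, 0.275, 0.017])]
sugar_jar [(0.95, [0.482, 0.124, 0.02]), (0.28, [0.548, -0.209, 0.015])]
ginger_jar [(0.75, [0.631, 0.272, 0.016]), (0.71, [0.479, -0.281, 0.016])]
crock_jar [(0.92, [0.631, 0.126, 0.017]), (0.7, [0.549, 0.198, 0.021])]
kiln_prop [(0.57, [0.55, 0.201, 0.018])]
small_dish [(0.57, [0.546, -0.208, 0.015])]
side {'fov_y': 57.52750453764922, 'cx': 318.75895122533984, 'cy': 242.65478667023535, 'extrinsics': array([[-0.96147439, -0.27423662,  0.01900721,  0.54043613],
  
[... 665 characters left out ...]
9, -0.209, 0.017])]
{'time': 1.1, 'joints': array([-1.47627486e+00,  3.80600612e-01,  1.29741600e+00,  1.43659615e-05,
        1.46359128e+00, -2.15288365e-01]), 'joint_vel': array([-0.00106946, -0.00057151,  0.00071991,  0.00128043,  0.00119504,
       -0.00073185]), 'tau': array([ 1.08332639e-03, -4.37807178e+01, -2.24729347e+01,  7.13713048e-02,
        3.14083637e-02, -9.52222535e-06]), 'ee_pos': array([ 0.16768845, -0.52379104,  0.20094267]), 'ee_rot': array([-3.14158082e+00, -1.72094235e-05,  3.09808295e-01]), 'wrist_force': array([ 0.56148682, -0.46862215,  0.4058122 ]), 'ft_torque': array([ 0.02743961, -0.02551017, -0.01408197]), 'finger_force': 0.0, 'grip_width': 0.9989772376903563}
```

View images.

View pics/top1.png

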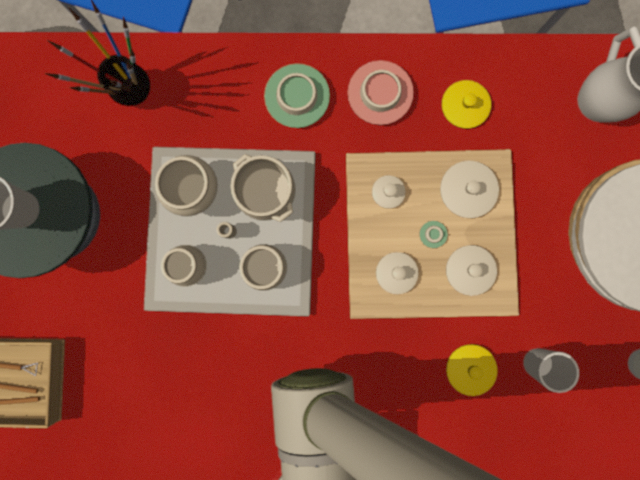

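View pics/side1.png

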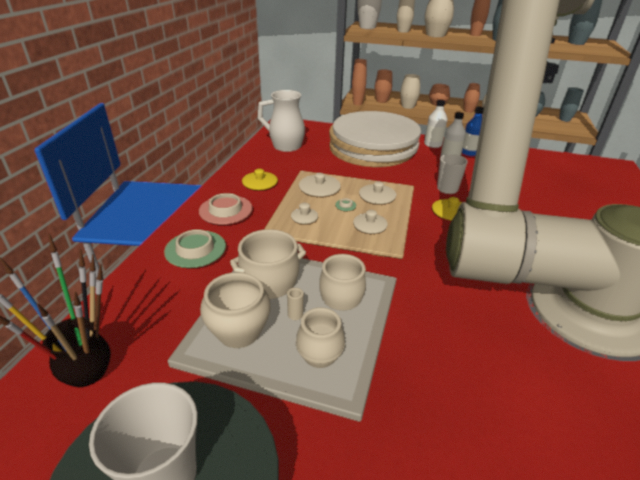

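The top picture shows four cream lids on the board: honey (389,191), crock (470,188), sugar (398,272) and ginger (471,270). The jars are ginger (184,186), crock (262,186), honey (182,266) and sugar (262,267). The prop is at (227,229) and the dish at (433,235). Three things could be the ginger lid: cream (471,270), yellow (466,104) and yellow (472,370). The cream one on the board fits, because the yellow ones are excluded. Next I'll refine the positions by fitting circles and check that lid in a crop.

```bash
cat >> h.py <<'E'
def project(P,pic):
    E=np.array(pic["extrinsics"]); c=P@E[:3,:3].T+E[:3,3]
    f=240/np.tan(np.radians(pic["fov_y"]/2))
    return np.c_[pic["cx"]-f*c[:,0]/c[:,2], pic["cy"]+f*c[:,1]/c[:,2]]
A=np.linspace(0,2*np.pi,180,endpoint=False)
def circ(x,y,z,r): return np.c_[x+r*np.cos(A),y+r*np.sin(A),0*A+z]
def fit(pic,x0,y0,rings,R=.010):
    """best centre: mean radial gradient magnitude along projected circles (z,r)"""
    g=cv2.GaussianBlur(cv2.cvtColor(pic["image"],cv2.COLOR_BGR2GRAY),(0,0),1).astype(np.float32)
    gm=np.hypot(cv2.Sobel(g,cv2.CV_32F,1,0),cv2.Sobel(g,cv2.CV_32F,0,1))
    gm=np.minimum(gm,60)
    best=(-1,)
    for dx in np.arange(-R,R+1e-6,.0005):
        for dy in np.arange(-R,R+1e-6,.0005):
            s=0
            for z,r in rings:
                q=project(circ(x0+dx,y0+dy,z,r),pic).astype(np.float32)
                s+=cv2.remap(gm,q[:,0],q[:,1],cv2.INTER_LINEAR).mean()
            if s>best[0]: best=(s,x0+dx,y0+dy)
    return best
LID={"honey":(.632,-.117,.033),"sugar":(.472,-.133,.041),"ginger":(.481,-.278,.049),"crock":(.640,-.275,.057)}
JAR={"honey":(.479,.276,.082,.032,.026),"sugar":(.483,.124,.074,.040,.034),"ginger":(.632,.271,.100,.048,.042),"crock":(.632,.126,.090,.056,.050)}
E
python3 - <<'E'
from h import *
for n in ("top","side"):
    p=optics.camera(n); im=cv2.resize(p["image"],None,fx=4,fy=4,interpolation=cv2.INTER_CUBIC)
    def draw(c):
        cv2.polylines(im,[np.int32(project(c,p)*4+1.5)],True,(255,0,0),1)
    for k,(x,y,r) in LID.items():
        b=fit(p,x,y,[(.0255,r)]); print(n,k,"lid",np.round(b,4)); draw(circ(b[1],b[2],.0255,r))
    for k,(x,y,h,ro,ri) in JAR.items():
        rg=[(h+.018,ro),(h+.018,ri)]
        b=fit(p,x,y,rg); print(n,k,"jar",np.round(b,4)); [draw(circ(b[1],b[2],z,r)) for z,r in rg]
    if n=="top":
        cv2.imwrite("pics/topfit.png",cv2.resize(im[560:1300,560:2120],(800,380),interpolation=cv2.INTER_AREA))
        cv2.imwrite("pics/gcrop.png",im[940:1220,1740:2100])
    else: cv2.imwrite("pics/sidefit.png",cv2.resize(im[640:1500,700:1700],(800,688))[:600])
E
```

```text
top honey lid [49.4382  0.634  -0.117 ]
top sugar lid [54.4414  0.4725 -0.134 ]
top ginger lid [54.123  0.48  -0.279]
top crock lid [55.183   0.6405 -0.2765]
top honey jar [104.5392   0.482    0.273 ]
top sugar jar [112.6853   0.4815   0.1165]
top ginger jar [116.2773   0.632    0.2715]
top crock jar [111.5596   0.6295   0.125 ]
side honey lid [49.8789  0.6345 -0.1185]
side sugar lid [43.3103  0.4735 -0.1355]
side ginger lid [46.91    0.4805 -0.285 ]
side crock lid [51.5422  0.6415 -0.2825]
side honey jar [93.6633  0.482   0.2785]
side sugar jar [93.7355  0.48    0.1195]
side ginger jar [94.12    0.6305  0.281 ]
side crock jar [90.4855  0.6305  0.1225]
```

View pics/topfit.png

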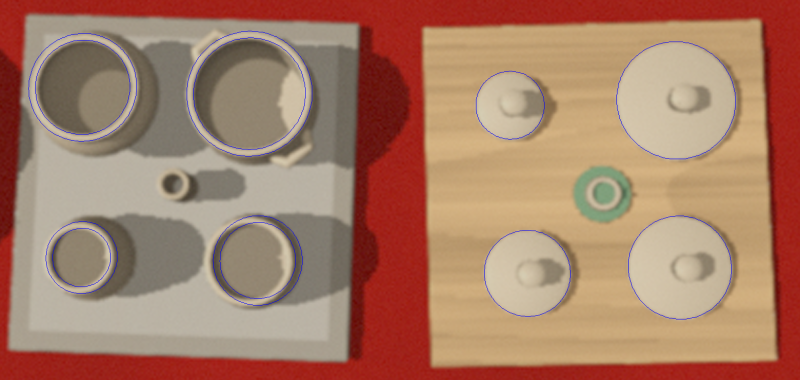

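View pics/gcrop.png

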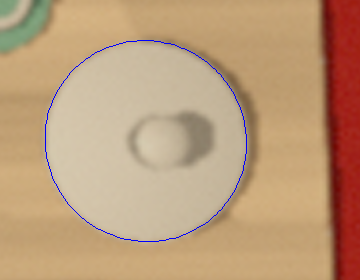

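The fits sit well on the lids, and the crop confirms the ginger lid is the cream one at (471,270). The sugar jar fit is a few mm off, so I'll redo it from close by. Moving now.

```bash
python3 -m handwheel '[{"twist":[0,0,0.986],"delta_pos":[0,0,0],"grip":70},{"twist":[0,0,0.986],"delta_pos":[0,0,0],"grip":70},{"twist":[0,0,0.986],"delta_pos":[0,0,0],"grip":70},{"twist":[0,0,0],"delta_pos":[0.7,-0.62,0],"grip":70},{"twist":[0,0,0],"delta_pos":[0.7,-0.62,0],"grip":70},{"twist":[0,0,0],"delta_pos":[0.7,-0.62,0],"grip":70},{"twist":[0,0,0],"delta_pos":[0.7,-0.62,0],"grip":70},{"twist":[0,0,0],"delta_pos":[0.7,-0.62,0],"grip":70},{"twist":[0,0,0],"delta_pos":[0.7,-0.62,0],"grip":70},{"twist":[0,0,0],"delta_pos":[0.7,-0.62,0],"grip":70},{"twist":[0,0,0],"delta_pos":[0.7,-0.62,0],"grip":70},{"twist":[0,0,0],"delta_pos":[0.7,-0.62,0],"grip":70}]' 25
```

```text
time: 2.4
ee_pos: [0.4207, -0.2994, 0.2011]
ee_rot: [3.141, -0.0, -0.0]
wrist_force: [0.4, -1.5, 0.1]
grip_width: 0.794
finger_force: 0.0
```

```bash
cat >> h.py <<'E'
from scipy.spatial.transform import Rotation as Ro
def wpic():
    o=bot.get_obs(); p=optics.camera("wrist")
    T=np.eye(4); T[:3,:3]=Ro.from_euler("xyz",o["ee_rot"]).as_matrix(); T[:3,3]=o["ee_pos"]
    p["extrinsics"]=np.linalg.inv(T@np.array(p["tool_from_camera"])); return p
def to(x,y,z):
    """shift still to go, in tool axes and units of 40 mm (+ twist units)"""
    o=bot.get_obs(); M=Ro.from_euler("xyz",o["ee_rot"]).as_matrix()
    d=M.T@(np.array([x,y,z])-o["ee_pos"])/.04
    print("to go",d.round(3),"rot",np.round(o["ee_rot"],4),"pos",o["ee_pos"].round(4),"F",o["wrist_force"].round(1),"grip",round(o["grip_width"]*88.1,1),"t",o["time"])
E
python3 - <<'E'
from h import *
to(.634,-.1175,.035)
E
```

```text
to go [ 5.332 -4.549  4.152] rot [ 3.1414e+00 -2.0000e-04 -0.0000e+00] pos [ 0.4207 -0.2994  0.2011] F [ 0.4 -1.5  0.1] grip 70.0 t 2.4
```

```bash
python3 -m handwheel '[{"twist":[0,0,0],"delta_pos":[0.76,-0.65,0],"grip":70},{"twist":[0,0,0],"delta_pos":[0.76,-0.65,0],"grip":70},{"twist":[0,0,0],"delta_pos":[0.76,-0.65,0],"grip":70},{"twist":[0,0,0],"delta_pos":[0.76,-0.65,0],"grip":70},{"twist":[0,0,0],"delta_pos":[0.76,-0.65,0],"grip":70},{"twist":[0,0,0],"delta_pos":[0.76,-0.65,0.5],"grip":70},{"twist":[0,0,0],"delta_pos":[0.77,-0.65,0.5],"grip":70},{"twist":[0,0,0],"delta_pos":[0,0,0],"grip":70},{"twist":[0,0,0],"delta_pos":[0,0,0],"grip":70}]'
python3 - <<'E'
from h import *
p=wpic(); cv2.imwrite("pics/w1.png",p["image"])
for k,(x,y,r) in LID.items():
    print(k,np.round(fit(p,x,y,[(.0255,r)]),4))
to(.634,-.1175,.035)
E
```

```text
time: 3.3
ee_pos: [0.6329, -0.1181, 0.1603]
ee_rot: [-3.141, 0.001, 0.001]
wrist_force: [-0.2, -1.1, 0.4]
grip_width: 0.791
finger_force: 0.0
honey [47.8052  0.631  -0.117 ]
sugar [39.321   0.4695 -0.1335]
ginger [21.8414  0.4815 -0.2695]
crock [47.8602  0.638  -0.277 ]
to go [ 0.031 -0.037  3.156] rot [ 3.1412e+00 -2.0000e-04  1.0000e-04] pos [ 0.6327 -0.1189  0.1612] F [-0.6  0.1 -0.2] grip 70.3 t 3.35
```

View pics/w1.png

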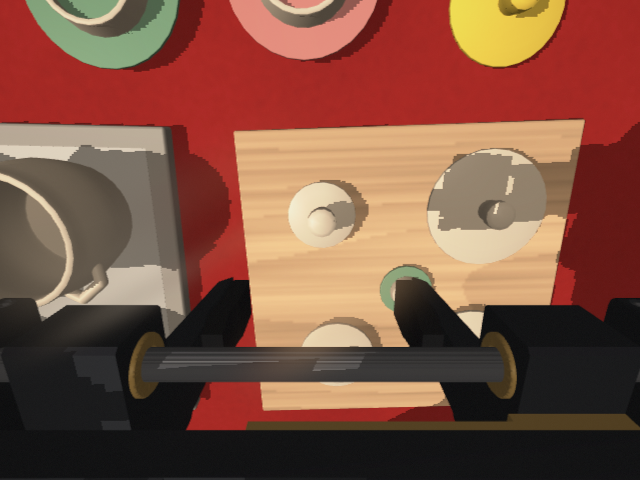

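The honey lid is centred at (321,214) in the wrist view, which agrees with the other fits. Grasping it.

```bash
python3 -m handwheel '[{"twist":[0,0,0],"delta_pos":[0.01,-0.035,0.8],"grip":70},{"twist":[0,0,0],"delta_pos":[0,0,0.8],"grip":70},{"twist":[0,0,0],"delta_pos":[0,0,0.8],"grip":70},{"twist":[0,0,0],"delta_pos":[0,0,0.4],"grip":70},{"twist":[0,0,0],"delta_pos":[0,0,0.33],"grip":60},{"twist":[0,0,0],"delta_pos":[0,0,0],"grip":35},{"twist":[0,0,0],"delta_pos":[0,0,0],"grip":20},{"twist":[0,0,0],"delta_pos":[0,0,0],"grip":15},{"twist":[0,0,0],"delta_pos":[0,0,0],"grip":15},{"twist":[0,0,0],"delta_pos":[0,0,0],"grip":15},{"twist":[0,0,0],"delta_pos":[0,0,0],"grip":15},{"twist":[0,0,0],"delta_pos":[0,0,0],"grip":15}]' 25; python3 -c "
from h import *
to(.633,-.1175,.2)"
```

```text
time: 4.55
ee_pos: [0.6333, -0.1172, 0.0359]
ee_rot: [3.142, -0.0, 0.0]
wrist_force: [-0.4, 0.8, 0.4]
grip_width: 0.169
finger_force: 0.0
to go [-0.007  0.009 -4.104] rot [ 3.1416e+00 -1.0000e-04  1.0000e-04] pos [ 0.6333 -0.1172  0.0359] F [-0.4  0.8  0.4] grip 14.9 t 4.55
```

```bash
python3 - <<'E'
from h import *
p=wpic(); cv2.imwrite("pics/w2.png",p["image"][150:450])
print(np.array(p["tool_from_camera"]).round(3))
print(project(np.array([[.633,-.1175,.0565],[.633,-.1175,.055],bot.get_obs()["ee_pos"]]),p))
E
```

```text
[[-0.001  0.956  0.294  0.076]
 [ 1.     0.001 -0.    -0.   ]
 [-0.001  0.294 -0.956 -0.183]
 [ 0.     0.     0.     1.   ]]
[[323.12080648 282.22141439]
 [323.11070606 281.02047497]
 [322.40068222 266.74463078]]
```

View pics/w2.png

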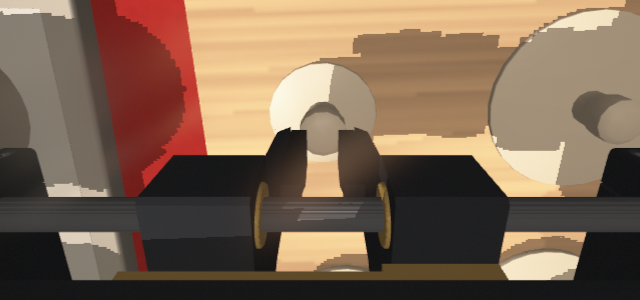

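```bash
python3 - <<'E'
from h import *
p=wpic(); f=240/np.tan(np.radians(p["fov_y"]/2)); print(f,p["cx"],p["cy"])
T=np.array(p["tool_from_camera"])
for gap in(.0149,):
  for row,px in((280,32),(280,33),(300,34)):
    d=f*gap/px; c=np.array([(322-p["cx"])*d/f,-(row-p["cy"])*d/f,-d,1]); print(row,px,d.round(3),(T@c).round(4))
im=p["image"][180:420,200:440]; cv2.imwrite("pics/w3.png",cv2.resize(im,(600,600),interpolation=cv2.INTER_CUBIC))
p=optics.camera("side")
q=project(np.array([[.633,-.1175,.036]]),p)[0].astype(int);print(q)
cv2.imwrite("pics/s3.png",cv2.resize(p["image"][q[1]-80:q[1]+50,q[0]-75:q[0]+75],None,fx=4,fy=4,interpolation=cv2.INTER_CUBIC))
E
```

```text
333.86884984838537 322.1219379721283 235.37595397371297
280 32 0.155 [ 1.00e-02 -3.00e-04 -4.01e-02  1.00e+00]
280 33 0.151 [ 1.20e-02 -3.00e-04 -4.44e-02  1.00e+00]
300 34 0.146 [ 5.50e-03 -3.00e-04 -5.11e-02  1.00e+00]
[304 211]
```

View pics/w3.png

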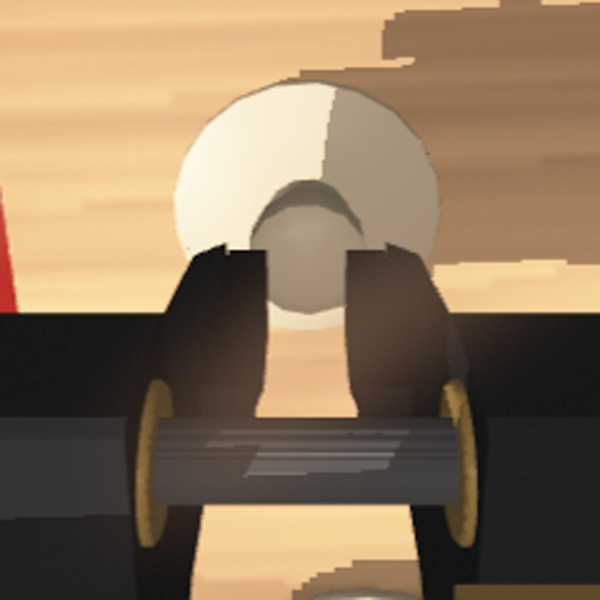

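View pics/s3.png

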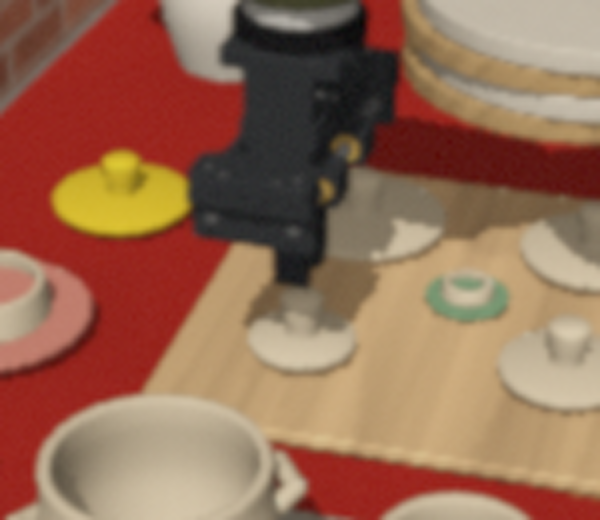

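The tips are actually just above the knob, roughly 30 mm short of the reported TCP. I'll open, go lower and close, watching the forces.

```bash
python3 -m handwheel '[{"twist":[0,0,0],"delta_pos":[0,0,0],"grip":50},{"twist":[0,0,0],"delta_pos":[0,0,0],"grip":50},{"twist":[0,0,0],"delta_pos":[0,0,0],"grip":50},{"twist":[0,0,0],"delta_pos":[0,0,0.2],"grip":50},{"twist":[0,0,0],"delta_pos":[0,0,0.2],"grip":50},{"twist":[0,0,0],"delta_pos":[0,0,0.15],"grip":50},{"twist":[0,0,0],"delta_pos":[0,0,0],"grip":50}]' 10; python3 - <<'E'
from h import *
o=bot.get_obs(); p=wpic(); q=optics.camera("side")
a=cv2.resize(p["image"][180:420,200:440],(400,400)); c=project(np.array([[.633,-.1175,.036]]),q)[0].astype(int)
b=cv2.resize(q["image"][c[1]-50:c[1]+30,c[0]-40:c[0]+40],(400,400),interpolation=cv2.INTER_CUBIC)
cv2.imwrite("pics/w4.png",np.hstack([a,b])); to(.633,-.1175,.014)
E
```

```text
time: 5.4
ee_pos: [0.6326, -0.117, 0.0123]
ee_rot: [-3.141, 0.002, 0.0]
wrist_force: [0.3, -0.2, 0.5]
grip_width: 0.563
finger_force: 0.0
to go [-0.006  0.007 -0.012] rot [-3.1415e+00  3.0000e-04 -0.0000e+00] pos [ 0.6332 -0.1172  0.0135] F [0.9 0.4 0.5] grip 49.9 t 5.5
```

View pics/w4.png

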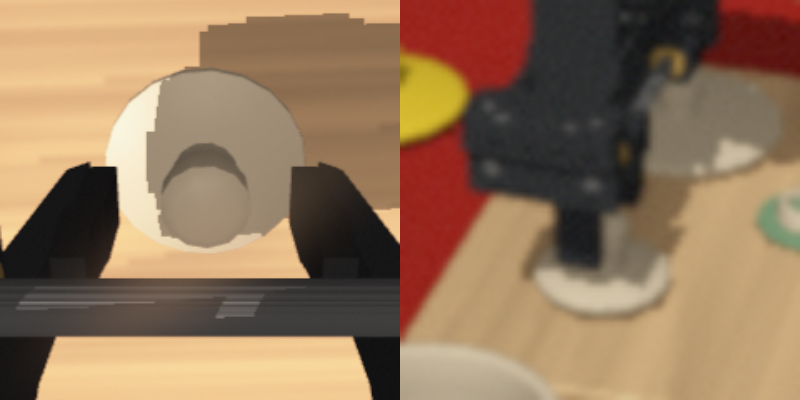

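```bash
python3 -m handwheel '[{"twist":[0,0,0],"delta_pos":[0,0,0.18],"grip":50},{"twist":[0,0,0],"delta_pos":[0,0,0],"grip":35},{"twist":[0,0,0],"delta_pos":[0,0,0],"grip":25},{"twist":[0,0,0],"delta_pos":[0,0,0],"grip":15},{"twist":[0,0,0],"delta_pos":[0,0,0],"grip":15},{"twist":[0,0,0],"delta_pos":[0,0,0],"grip":15},{"twist":[0,0,0],"delta_pos":[0,0,0],"grip":15},{"twist":[0,0,0],"delta_pos":[0,0,0],"grip":15}]' 20; python3 - <<'E'
from h import *
to(.633,-.1175,.20)
E
```

```text
time: 6.3
ee_pos: [0.6334, -0.1172, 0.0067]
ee_rot: [3.141, -0.0, 0.0]
wrist_force: [0.0, -0.0, 0.4]
grip_width: 0.284
finger_force: 20.0
to go [-0.008  0.008 -4.832] rot [ 3.1414e+00 -3.0000e-04  1.0000e-04] pos [ 0.6334 -0.1172  0.0067] F [ 0.  -0.   0.4] grip 25.0 t 6.3
```

Gripped at 25 mm with 20 N. Lifting.

```bash
python3 -m handwheel '[{"twist":[0,0,0],"delta_pos":[0,0,-0.3],"grip":15},{"twist":[0,0,0],"delta_pos":[0,0,-0.7],"grip":15},{"twist":[0,0,0],"delta_pos":[0,0,-0.9],"grip":15},{"twist":[0,0,0],"delta_pos":[0,0,-0.9],"grip":15},{"twist":[0,0,0],"delta_pos":[0,0,-0.9],"grip":15},{"twist":[0,0,0],"delta_pos":[-0.34,-0.5,-0.9],"grip":15},{"twist":[0,0,0],"delta_pos":[-0.7,-0.7,0],"grip":15},{"twist":[0,0,0],"delta_pos":[-0.7,-0.7,0],"grip":15},{"twist":[0,0,0],"delta_pos":[-0.7,-0.7,0],"grip":15},{"twist":[0,0,0],"delta_pos":[-0.7,-0.7,0],"grip":15},{"twist":[0,0,0],"delta_pos":[-0.65,-0.7,0],"grip":15},{"twist":[0,0,0],"delta_pos":[0,-0.5,0],"grip":15}]'
python3 -m handwheel '[{"twist":[0,0,0],"delta_pos":[0,-0.9,0],"grip":15},{"twist":[0,0,0],"delta_pos":[0,-0.9,0],"grip":15},{"twist":[0,0,0],"delta_pos":[0,-0.9,0],"grip":15},{"twist":[0,0,0],"delta_pos":[0,0,0],"grip":15},{"twist":[0,0,0],"delta_pos":[0,0,0],"grip":15}]'
python3 - <<'E'
from h import *
p=wpic(); cv2.imwrite("pics/w5.png",p["image"])
for k,(x,y,h,ro,ri) in JAR.items():
    for rg in ([(h+.018,ro),(h+.018,ri)],[(h+.018,ri)],[(h+.018,ro)]): print(k,np.round(fit(p,x,y,rg),4))
to(.482,.2755,.19)
E
```

```text
time: 7.5
ee_pos: [0.4788, 0.0645, 0.1918]
ee_rot: [-3.141, 0.0, 0.001]
wrist_force: [0.1, -1.2, 0.0]
grip_width: 0.285
finger_force: 20.0
time: 8.0
ee_pos: [0.4814, 0.1712, 0.191]
ee_rot: [3.141, -0.0, 0.002]
wrist_force: [0.2, 0.5, -1.4]
grip_width: 0.285
finger_force: 20.0
honey [108.9801   0.4815   0.2745]
honey [60.      0.481   0.2755]
honey [48.9801  0.4815  0.2745]
sugar [79.328  0.48   0.125]
sugar [46.5052  0.481   0.1245]
sugar [41.7413  0.4885  0.13  ]
ginger [67.9256  0.6315  0.2685]
ginger [35.      0.63    0.2685]
ginger [33.6025  0.6315  0.2685]
crock [71.197   0.6285  0.1255]
crock [36.3333  0.628   0.1255]
crock [35.1034  0.6285  0.1255]
to go [ 0.013 -2.625  0.023] rot [ 3.1414e+00 -3.0000e-04  3.0000e-04] pos [0.4815 0.1705 0.191 ] F [ 0.6 -0.3 -1. ] grip 25.3 t 8.05
```

View pics/w5.png

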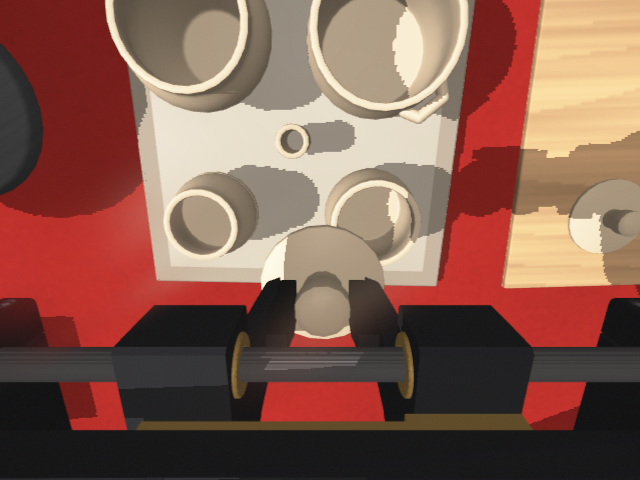

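The wrist view shows the honey jar's mouth at (201,223), giving (.4815,.2745), and the lid level in the fingers.

```bash
python3 -m handwheel '[{"twist":[0,0,0],"delta_pos":[0,-0.7,0],"grip":15},{"twist":[0,0,0],"delta_pos":[0,-0.7,0],"grip":15},{"twist":[0,0,0],"delta_pos":[0,-0.7,0],"grip":15},{"twist":[0,0,0],"delta_pos":[0,-0.5,0],"grip":15},{"twist":[0,0,0],"delta_pos":[0,0,0.4],"grip":15},{"twist":[0,0,0],"delta_pos":[0,0,0.7],"grip":15},{"twist":[0,0,0],"delta_pos":[0,0,0.6],"grip":15},{"twist":[0,0,0],"delta_pos":[0,0,0.3],"grip":15},{"twist":[0,0,0],"delta_pos":[0,0,0],"grip":15},{"twist":[0,0,0],"delta_pos":[0,0,0],"grip":15}]'
python3 - <<'E'
from h import *
p=wpic(); cv2.imwrite("pics/w6.png",p["image"])
k="ginger";x,y,h,ro,ri=JAR[k];print(k,np.round(fit(p,x,y,[(h+.018,ro),(h+.018,ri)]),4))
k="crock";x,y,h,ro,ri=JAR[k];print(k,np.round(fit(p,x,y,[(h+.018,ro),(h+.018,ri)]),4))
to(.4815,.2745,.0815)
E
```

```text
time: 9.05
ee_pos: [0.4824, 0.2745, 0.1115]
ee_rot: [-3.141, -0.001, -0.001]
wrist_force: [0.3, -0.8, -0.2]
grip_width: 0.286
finger_force: 20.0
ginger [42.3189  0.631   0.269 ]
crock [32.1807  0.628   0.126 ]
to go [-0.025  0.005  0.758] rot [-3.1409e+00 -2.0000e-03 -5.0000e-04] pos [0.4824 0.2747 0.1118] F [-0.4 -0.9 -0.7] grip 25.1 t 9.1
```

View pics/w6.png

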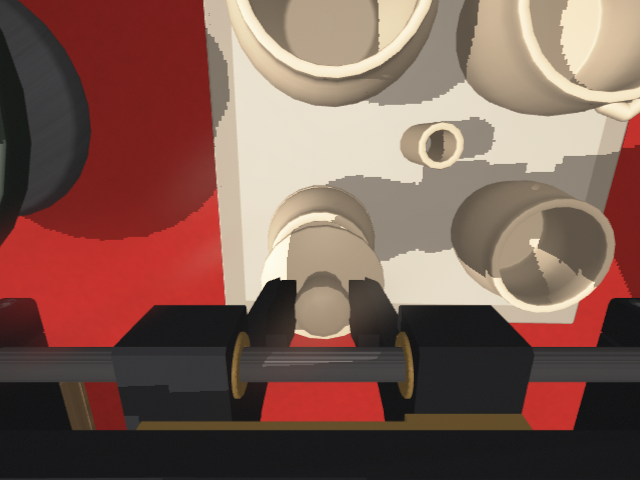

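The lid is lined up over the honey jar at (322,230). Lowering slowly.

```bash
python3 -m handwheel '[{"twist":[0,0,0],"delta_pos":[-0.02,0,0.15],"grip":15},{"twist":[0,0,0],"delta_pos":[0,0,0.15],"grip":15},{"twist":[0,0,0],"delta_pos":[0,0,0.1],"grip":15},{"twist":[0,0,0],"delta_pos":[0,0,0.1],"grip":15},{"twist":[0,0,0],"delta_pos":[0,0,0.1],"grip":15},{"twist":[0,0,0],"delta_pos":[0,0,0.06],"grip":15},{"twist":[0,0,0],"delta_pos":[0,0,0.04],"grip":15},{"twist":[0,0,0],"delta_pos":[0,0,0.03],"grip":15},{"twist":[0,0,0],"delta_pos":[0,0,0],"grip":15},{"twist":[0,0,0],"delta_pos":[0,0,0],"grip":15}]'
python3 -c "
from h import *
to(.4815,.2745,.0815)"
```

```text
time: 10.1
ee_pos: [0.4809, 0.2748, 0.0816]
ee_rot: [-3.141, -0.0, 0.0]
wrist_force: [-1.1, -0.6, 2.3]
grip_width: 0.281
finger_force: 20.0
to go [0.015 0.009 0.004] rot [-3.1415e+00 -4.0000e-04  1.0000e-04] pos [0.4809 0.2748 0.0816] F [-1.1 -0.6  2.3] grip 24.8 t 10.1
```

```bash
python3 -m handwheel '[{"twist":[0,0,0],"delta_pos":[0,0,0.02],"grip":15},{"twist":[0,0,0],"delta_pos":[0,0,0],"grip":15}]' 8
python3 -m handwheel '[{"twist":[0,0,0],"delta_pos":[0,0,0],"grip":30},{"twist":[0,0,0],"delta_pos":[0,0,0],"grip":35},{"twist":[0,0,0],"delta_pos":[0,0,0],"grip":50},{"twist":[0,0,0],"delta_pos":[0,0,0],"grip":50},{"twist":[0,0,0],"delta_pos":[0,0,-0.4],"grip":50},{"twist":[0,0,0],"delta_pos":[0,0,-0.6],"grip":60},{"twist":[0,0,0],"delta_pos":[0,0,-0.9],"grip":60},{"twist":[0,0,0],"delta_pos":[0,0,-0.9],"grip":60},{"twist":[0,0,0],"delta_pos":[0,0,0],"grip":60},{"twist":[0,0,0],"delta_pos":[0,0,0],"grip":60}]'
python3 - <<'E'
from h import *
p=wpic(); q=optics.camera("side")
a=cv2.resize(p["image"][120:360,180:420],(400,400)); c=project(np.array([[.4815,.2745,.1]]),q)[0].astype(int)
b=cv2.resize(q["image"][c[1]-50:c[1]+50,c[0]-50:c[0]+50],(400,400),interpolation=cv2.INTER_CUBIC)
cv2.imwrite("pics/w7.png",np.hstack([a,b]))
print(fit(p,.4815,.2745,[(.1005,.033)]),fit(q,.4815,.2745,[(.1005,.033)]))
x,y,h,ro,ri=JAR["sugar"]; print(np.round(fit(p,x,y,[(h+.018,ro),(h+.018,ri)]),4))
to(.472,-.134,.191)
E
```

```text
time: 10.3
ee_pos: [0.4812, 0.2749, 0.0816]
ee_rot: [-3.141, -0.002, 0.0]
wrist_force: [-2.5, -0.6, 9.0]
grip_width: 0.284
finger_force: 8.0
time: 11.3
ee_pos: [0.4808, 0.2748, 0.1927]
ee_rot: [-3.141, -0.001, 0.0]
wrist_force: [-0.4, 0.6, -0.4]
grip_width: 0.682
finger_force: 0.0
(np.float32(46.332993), np.float64(0.479), np.float64(0.275)) (np.float32(45.059914), np.float64(0.481), np.float64(0.2735))
[95.1518  0.4795  0.1255]
to go [-0.208 10.215  0.015] rot [3.1409e+00 2.2000e-03 0.0000e+00] pos [0.4803 0.2746 0.1913] F [0.1 0.2 0.1] grip 60.3 t 11.4
```

View pics/w7.png

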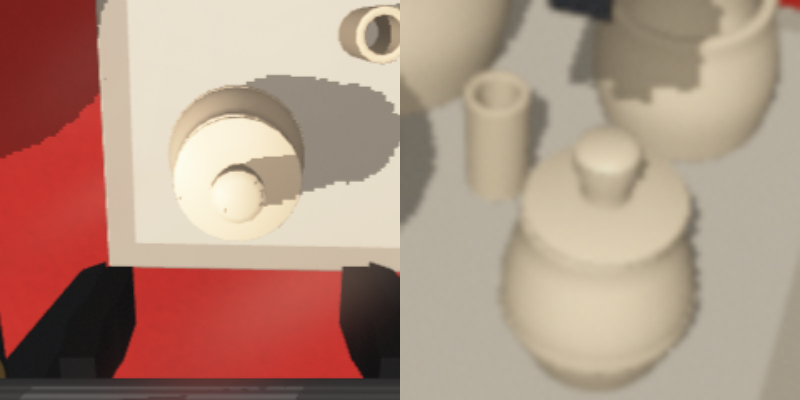

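The honey lid sits level and home on its jar at (610,210) in the side crop. Next is the sugar lid.

```bash
python3 -m handwheel '[{"twist":[0,0,0],"delta_pos":[0,0.5,0],"grip":60},{"twist":[0,0,0],"delta_pos":[0,0.9,0],"grip":60},{"twist":[0,0,0],"delta_pos":[0,1,0],"grip":60},{"twist":[0,0,0],"delta_pos":[0,1,0],"grip":60},{"twist":[0,0,0],"delta_pos":[0,1,0],"grip":60},{"twist":[0,0,0],"delta_pos":[0,1,0],"grip":60},{"twist":[0,0,0],"delta_pos":[0,1,0],"grip":60},{"twist":[0,0,0],"delta_pos":[0,1,0],"grip":60},{"twist":[0,0,0],"delta_pos":[-0.1,1,0],"grip":60},{"twist":[0,0,0],"delta_pos":[-0.1,1,0],"grip":60},{"twist":[0,0,0],"delta_pos":[0,0.5,0],"grip":60},{"twist":[0,0,0],"delta_pos":[0,0.31,0],"grip":60}]'
python3 -m handwheel '[{"twist":[0,0,0],"delta_pos":[0,0,0.9],"grip":60},{"twist":[0,0,0],"delta_pos":[0,0,0.9],"grip":60},{"twist":[0,0,0],"delta_pos":[0,0,0.5],"grip":60},{"twist":[0,0,0],"delta_pos":[0,0,0],"grip":60},{"twist":[0,0,0],"delta_pos":[0,0,0],"grip":60}]'
python3 - <<'E'
from h import *
p=wpic()
for k in("sugar","crock"):
    x,y,r=LID[k]; print(k,np.round(fit(p,x,y,[(.0255,r)]),4))
to(.472,-.134,.0067)
E
```

```text
time: 12.6
ee_pos: [0.4723, -0.135, 0.1913]
ee_rot: [-3.14, 0.002, -0.002]
wrist_force: [-0.3, 1.0, 0.6]
grip_width: 0.678
finger_force: 0.0
time: 13.1
ee_pos: [0.473, -0.1333, 0.1008]
ee_rot: [-3.141, 0.0, 0.001]
wrist_force: [-0.4, -1.0, 0.7]
grip_width: 0.677
finger_force: 0.0
sugar [57.1088  0.471  -0.1345]
crock [27.6869  0.639  -0.2775]
to go [-0.038  0.011  2.367] rot [ 3.1411e+00 -1.1000e-03  5.0000e-04] pos [ 0.4734 -0.1335  0.1014] F [-0.4  0.1  0.9] grip 60.1 t 13.15
```

```bash
python3 -m handwheel '[{"twist":[0,0,0],"delta_pos":[-0.03,0.015,0.7],"grip":60},{"twist":[0,0,0],"delta_pos":[0,0,0.8],"grip":60},{"twist":[0,0,0],"delta_pos":[0,0,0.5],"grip":60},{"twist":[0,0,0],"delta_pos":[0,0,0.36],"grip":60},{"twist":[0,0,0],"delta_pos":[0,0,0],"grip":35},{"twist":[0,0,0],"delta_pos":[0,0,0],"grip":25},{"twist":[0,0,0],"delta_pos":[0,0,0],"grip":15},{"twist":[0,0,0],"delta_pos":[0,0,0],"grip":15},{"twist":[0,0,0],"delta_pos":[0,0,0],"grip":15},{"twist":[0,0,0],"delta_pos":[0,0,0],"grip":15},{"twist":[0,0,0],"delta_pos":[0,0,0],"grip":15}]' 20
python3 -c "
from h import *
to(.480,.1245,.191)"
```

```text
time: 14.25
ee_pos: [0.4721, -0.1343, 0.0069]
ee_rot: [3.141, -0.001, 0.0]
wrist_force: [-0.5, 0.3, 6.8]
grip_width: 0.286
finger_force: 20.0
to go [ 0.204 -6.468 -4.607] rot [ 3.141e+00 -1.300e-03  1.000e-04] pos [ 0.4721 -0.1343  0.0069] F [-0.5  0.3  6.8] grip 25.2 t 14.25
```

```bash
python3 -m handwheel '[{"twist":[0,0,0],"delta_pos":[0,0,-0.3],"grip":15},{"twist":[0,0,0],"delta_pos":[0,0,-0.7],"grip":15},{"twist":[0,0,0],"delta_pos":[0,0,-0.9],"grip":15},{"twist":[0,0,0],"delta_pos":[0,-0.2,-0.9],"grip":15},{"twist":[0,0,0],"delta_pos":[0,-0.4,-0.9],"grip":15},{"twist":[0,0,0],"delta_pos":[0,-0.7,-0.9],"grip":15},{"twist":[0,0,0],"delta_pos":[0.2,-0.9,0],"grip":15},{"twist":[0,0,0],"delta_pos":[0,-0.9,0],"grip":15},{"twist":[0,0,0],"delta_pos":[0,-0.9,0],"grip":15},{"twist":[0,0,0],"delta_pos":[0,-0.5,0],"grip":15},{"twist":[0,0,0],"delta_pos":[0,0,0],"grip":15},{"twist":[0,0,0],"delta_pos":[0,0,0],"grip":15}]'
python3 - <<'E'
from h import *
p=wpic(); cv2.imwrite("pics/w8.png",p["image"])
k="sugar";x,y,h,ro,ri=JAR[k]
for rg in ([(h+.018,ro),(h+.018,ri)],[(h+.018,ri)],[(h+.018,ro)]): print(k,np.round(fit(p,x,y,rg),4))
o=bot.get_obs()["ee_pos"]; print("lid vs tcp",np.round(np.array(fit(p,*o[:2],[(o[2]+.0187,.041)])[1:])-o[:2],4))
to(.480,.1245,.0735)
E
```

```text
time: 15.45
ee_pos: [0.4795, 0.0456, 0.1901]
ee_rot: [3.141, 0.0, 0.001]
wrist_force: [0.7, -0.1, -1.0]
grip_width: 0.285
finger_force: 20.0
sugar [94.7367  0.4805  0.124 ]
sugar [53.2869  0.4815  0.1255]
sugar [43.1551  0.4805  0.1235]
lid vs tcp [-0.0015  0.0005]
to go [ 0.009 -1.985  2.914] rot [ 3.1413e+00  2.0000e-04 -3.0000e-04] pos [0.4796 0.0451 0.1901] F [-0.4 -0.7 -0.6] grip 25.0 t 15.5
```

```bash
python3 -m handwheel '[{"twist":[0,0,0],"delta_pos":[0.03,-0.7,0],"grip":15},{"twist":[0,0,0],"delta_pos":[0,-0.7,0],"grip":15},{"twist":[0,0,0],"delta_pos":[0,-0.58,0.3],"grip":15},{"twist":[0,0,0],"delta_pos":[0,0,0.7],"grip":15},{"twist":[0,0,0],"delta_pos":[0,0,0.7],"grip":15},{"twist":[0,0,0],"delta_pos":[0,0,0.3],"grip":15},{"twist":[0,0,0],"delta_pos":[0,0,0.2],"grip":15},{"twist":[0,0,0],"delta_pos":[0,0,0],"grip":15},{"twist":[0,0,0],"delta_pos":[0,0,0],"grip":15}]'
python3 -c "
from h import *
to(.481,.1245,.0739)"
```

```text
time: 16.4
ee_pos: [0.4814, 0.1245, 0.1028]
ee_rot: [3.142, -0.001, -0.001]
wrist_force: [-0.7, 0.2, -0.9]
grip_width: 0.283
finger_force: 20.0
to go [-0.01   0.     0.721] rot [ 3.1416e+00 -1.1000e-03 -8.0000e-04] pos [0.4814 0.1245 0.1028] F [-0.7  0.2 -0.9] grip 24.9 t 16.4
```

```bash
python3 -m handwheel '[{"twist":[0,0,0],"delta_pos":[0,0,0.15],"grip":15},{"twist":[0,0,0],"delta_pos":[0,0,0.1],"grip":15},{"twist":[0,0,0],"delta_pos":[0,0,0.1],"grip":15},{"twist":[0,0,0],"delta_pos":[0,0,0.1],"grip":15},{"twist":[0,0,0],"delta_pos":[0,0,0.1],"grip":15},{"twist":[0,0,0],"delta_pos":[0,0,0.08],"grip":15},{"twist":[0,0,0],"delta_pos":[0,0,0.05],"grip":15},{"twist":[0,0,0],"delta_pos":[0,0,0.03],"grip":15},{"twist":[0,0,0],"delta_pos":[0,0,0],"grip":15},{"twist":[0,0,0],"delta_pos":[0,0,0],"grip":15}]'
python3 -c "
from h import *
to(.481,.1245,.0739)"
```

```text
time: 17.4
ee_pos: [0.4809, 0.1251, 0.0739]
ee_rot: [-3.142, -0.0, 0.0]
wrist_force: [-0.6, 0.9, 2.0]
grip_width: 0.285
finger_force: 20.0
to go [0.003 0.014 0.001] rot [-3.1416e+00 -3.0000e-04  1.0000e-04] pos [0.4809 0.1251 0.0739] F [-0.6  0.9  2. ] grip 25.1 t 17.4
```

```bash
python3 -m handwheel '[{"twist":[0,0,0],"delta_pos":[0,0,0.02],"grip":15},{"twist":[0,0,0],"delta_pos":[0,0,0],"grip":15}]' 8
python3 -m handwheel '[{"twist":[0,0,0],"delta_pos":[0,0,0],"grip":30},{"twist":[0,0,0],"delta_pos":[0,0,0],"grip":35},{"twist":[0,0,0],"delta_pos":[0,0,0],"grip":50},{"twist":[0,0,0],"delta_pos":[0,0,0],"grip":50},{"twist":[0,0,0],"delta_pos":[0,0,-0.4],"grip":50},{"twist":[0,0,0],"delta_pos":[0,0,-0.7],"grip":60},{"twist":[0,0,0],"delta_pos":[0,0,-0.9],"grip":60},{"twist":[0,0,0],"delta_pos":[0,0,-0.9],"grip":60},{"twist":[0,0,0],"delta_pos":[0,0,0],"grip":60},{"twist":[0,0,0],"delta_pos":[0,0,0],"grip":60}]'
python3 - <<'E'
from h import *
p=wpic(); q=optics.camera("side")
cv2.imwrite("pics/w9.png",p["image"]);
print(fit(p,.481,.1245,[(.0925,.041)]),fit(q,.481,.1245,[(.0925,.041)]))
to(.4805,-.281,.191)
E
```

```text
time: 17.6
ee_pos: [0.481, 0.125, 0.0737]
ee_rot: [3.142, -0.001, 0.0]
wrist_force: [-1.4, 0.1, 9.0]
grip_width: 0.289
finger_force: 8.0
time: 18.6
ee_pos: [0.4808, 0.125, 0.1889]
ee_rot: [3.142, -0.001, 0.0]
wrist_force: [-0.2, -0.5, -0.5]
grip_width: 0.678
finger_force: 0.0
(np.float32(54.353268), np.float64(0.48), np.float64(0.1255)) (np.float32(57.00861), np.float64(0.4815), np.float64(0.12200000000000001))
to go [ 7.0000e-03  1.0149e+01 -8.4000e-02] rot [ 3.1415e+00  2.5000e-03 -0.0000e+00] pos [0.4802 0.125  0.1876] F [ 1.1  0.  -0.8] grip 59.9 t 18.7
```

The sugar lid fits its jar at rim height, so it is home. Next is the ginger lid.

```bash
python3 -m handwheel '[{"twist":[0,0,0],"delta_pos":[0,0.5,0],"grip":60},{"twist":[0,0,0],"delta_pos":[0,0.9,0],"grip":60},{"twist":[0,0,0],"delta_pos":[0,1,0],"grip":60},{"twist":[0,0,0],"delta_pos":[0,1,0],"grip":60},{"twist":[0,0,0],"delta_pos":[0,1,0],"grip":60},{"twist":[0,0,0],"delta_pos":[0,1,0],"grip":60},{"twist":[0,0,0],"delta_pos":[0,1,0],"grip":60},{"twist":[0,0,0],"delta_pos":[0,1,0],"grip":60},{"twist":[0,0,0],"delta_pos":[0,1,0],"grip":60},{"twist":[0,0,0],"delta_pos":[0,1,0],"grip":60},{"twist":[0,0,0],"delta_pos":[0,0.5,0],"grip":60},{"twist":[0,0,0],"delta_pos":[0,0.25,0],"grip":60}]'
python3 -m handwheel '[{"twist":[0,0,0],"delta_pos":[0,0,0.9],"grip":60},{"twist":[0,0,0],"delta_pos":[0,0,0.9],"grip":60},{"twist":[0,0,0],"delta_pos":[0,0,0.5],"grip":60},{"twist":[0,0,0],"delta_pos":[0,0,0],"grip":60},{"twist":[0,0,0],"delta_pos":[0,0,0],"grip":60}]'
python3 - <<'E'
from h import *
p=wpic()
for k in("ginger","crock"):
    x,y,r=LID[k]; print(k,np.round(fit(p,x,y,[(.0255,r)]),4))
to(.4805,-.280,.0067)
E
```

```text
time: 19.9
ee_pos: [0.4804, -0.2821, 0.1876]
ee_rot: [-3.14, 0.002, -0.002]
wrist_force: [0.3, -0.9, 0.3]
grip_width: 0.684
finger_force: 0.0
time: 20.4
ee_pos: [0.4812, -0.2803, 0.0975]
ee_rot: [-3.141, -0.0, 0.001]
wrist_force: [0.6, -0.4, 0.1]
grip_width: 0.682
finger_force: 0.0
ginger [56.7108  0.478  -0.2785]
crock [30.2873  0.6395 -0.276 ]
to go [-0.028 -0.02   2.285] rot [ 3.1406e+00 -1.2000e-03  9.0000e-04] pos [ 0.4815 -0.2807  0.0981] F [ 0.3 -0.6  0.6] grip 60.2 t 20.45
```

```bash
python3 -m handwheel '[{"twist":[0,0,0],"delta_pos":[-0.04,-0.03,0.7],"grip":60},{"twist":[0,0,0],"delta_pos":[0,0,0.8],"grip":60},{"twist":[0,0,0],"delta_pos":[0,0,0.5],"grip":60},{"twist":[0,0,0],"delta_pos":[0,0,0.28],"grip":60},{"twist":[0,0,0],"delta_pos":[0,0,0],"grip":35},{"twist":[0,0,0],"delta_pos":[0,0,0],"grip":25},{"twist":[0,0,0],"delta_pos":[0,0,0],"grip":15},{"twist":[0,0,0],"delta_pos":[0,0,0],"grip":15},{"twist":[0,0,0],"delta_pos":[0,0,0],"grip":15},{"twist":[0,0,0],"delta_pos":[0,0,0],"grip":15},{"twist":[0,0,0],"delta_pos":[0,0,0],"grip":15}]' 22
python3 -c "
from h import *
to(.631,.2695,.231)"
```

```text
time: 21.55
ee_pos: [0.4796, -0.2799, 0.0065]
ee_rot: [3.141, -0.001, 0.0]
wrist_force: [-0.9, 2.2, 5.9]
grip_width: 0.28
finger_force: 22.0
to go [  3.792 -13.731  -5.616] rot [ 3.141e+00 -9.000e-04  0.000e+00] pos [ 0.4796 -0.2799  0.0065] F [-0.9  2.2  5.9] grip 24.7 t 21.55
```

```bash
python3 -m handwheel '[{"twist":[0,0,0],"delta_pos":[0,0,-0.3],"grip":15},{"twist":[0,0,0],"delta_pos":[0,0,-0.7],"grip":15},{"twist":[0,0,0],"delta_pos":[0,0,-0.9],"grip":15},{"twist":[0,0,0],"delta_pos":[0,-0.2,-0.9],"grip":15},{"twist":[0,0,0],"delta_pos":[0,-0.5,-0.9],"grip":15},{"twist":[0,0,0],"delta_pos":[0,-0.7,-0.9],"grip":15},{"twist":[0,0,0],"delta_pos":[0,-1,0],"grip":15},{"twist":[0,0,0],"delta_pos":[0,-1,0],"grip":15},{"twist":[0,0,0],"delta_pos":[0,-1,0],"grip":15},{"twist":[0,0,0],"delta_pos":[0,-1,0],"grip":15},{"twist":[0,0,0],"delta_pos":[0,-1,0],"grip":15},{"twist":[0,0,0],"delta_pos":[0,-1,0],"grip":15}]'
python3 -m handwheel '[{"twist":[0,0,0],"delta_pos":[0.1,-1,0],"grip":15},{"twist":[0,0,0],"delta_pos":[0.2,-1,0],"grip":15},{"twist":[0,0,0],"delta_pos":[0.2,-1,0],"grip":15},{"twist":[0,0,0],"delta_pos":[0.2,-1,0],"grip":15},{"twist":[0,0,0],"delta_pos":[0.3,-1,0],"grip":15},{"twist":[0,0,0],"delta_pos":[0.3,-0.7,0],"grip":15},{"twist":[0,0,0],"delta_pos":[0.2,-0.6,0],"grip":15},{"twist":[0,0,0],"delta_pos":[0,0,0],"grip":15},{"twist":[0,0,0],"delta_pos":[0,0,0],"grip":15}]'
python3 - <<'E'
from h import *
p=wpic(); cv2.imwrite("pics/w10.png",p["image"])
k="ginger";x,y,h,ro,ri=JAR[k]
for rg in ([(h+.018,ro),(h+.018,ri)],[(h+.018,ri)],[(h+.018,ro)]): print(k,np.round(fit(p,x,y,rg),4))
o=bot.get_obs()["ee_pos"]; print("lid vs tcp",np.round(np.array(fit(p,*o[:2],[(o[2]+.0187,.049)])[1:])-o[:2],4))
to(.631,.2695,.0995)
E
```

```text
time: 22.75
ee_pos: [0.4787, 0.0178, 0.1904]
ee_rot: [3.141, -0.0, -0.0]
wrist_force: [0.4, -1.0, -1.2]
grip_width: 0.285
finger_force: 22.0
time: 23.65
ee_pos: [0.5389, 0.2681, 0.1898]
ee_rot: [3.141, 0.001, 0.001]
wrist_force: [0.6, -0.4, -2.2]
grip_width: 0.283
finger_force: 22.0
ginger [110.0457   0.631    0.2685]
ginger [59.9998  0.6305  0.2695]
ginger [50.5177  0.631   0.2685]
lid vs tcp [-0.002  0.   ]
to go [ 2.303 -0.05   2.261] rot [ 3.1412e+00  3.0000e-04 -2.0000e-04] pos [0.5389 0.2675 0.19  ] F [ 0.7  0.3 -1.8] grip 24.9 t 23.7
```

```bash
python3 -m handwheel '[{"twist":[0,0,0],"delta_pos":[0.8,-0.035,0],"grip":15},{"twist":[0,0,0],"delta_pos":[0.8,0,0],"grip":15},{"twist":[0,0,0],"delta_pos":[0.5,0,0],"grip":15},{"twist":[0,0,0],"delta_pos":[0.23,0,0.2],"grip":15},{"twist":[0,0,0],"delta_pos":[0,0,0.6],"grip":15},{"twist":[0,0,0],"delta_pos":[0,0,0.5],"grip":15},{"twist":[0,0,0],"delta_pos":[0,0,0.25],"grip":15},{"twist":[0,0,0],"delta_pos":[0,0,0],"grip":15},{"twist":[0,0,0],"delta_pos":[0,0,0],"grip":15}]'
python3 - <<'E'
from h import *
p=wpic(); o=bot.get_obs()["ee_pos"]; print("lid",np.round(np.array(fit(p,*o[:2],[(o[2]+.0187,.049)])[1:]),4))
to(.632,.269,.0995)
E
```

```text
time: 24.6
ee_pos: [0.6326, 0.2695, 0.1288]
ee_rot: [-3.141, -0.001, -0.0]
wrist_force: [0.6, -0.1, -1.8]
grip_width: 0.284
finger_force: 22.0
lid [0.6303 0.2696]
to go [-0.021  0.016  0.742] rot [-3.1411e+00 -2.1000e-03 -1.0000e-04] pos [0.6328 0.2696 0.1292] F [-0.5 -0.  -1.3] grip 24.9 t 24.65
```

```bash
python3 -m handwheel '[{"twist":[0,0,0],"delta_pos":[0,0.01,0.15],"grip":15},{"twist":[0,0,0],"delta_pos":[0,0,0.1],"grip":15},{"twist":[0,0,0],"delta_pos":[0,0,0.1],"grip":15},{"twist":[0,0,0],"delta_pos":[0,0,0.1],"grip":15},{"twist":[0,0,0],"delta_pos":[0,0,0.1],"grip":15},{"twist":[0,0,0],"delta_pos":[0,0,0.08],"grip":15},{"twist":[0,0,0],"delta_pos":[0,0,0.06],"grip":15},{"twist":[0,0,0],"delta_pos":[0,0,0.04],"grip":15},{"twist":[0,0,0],"delta_pos":[0,0,0],"grip":15},{"twist":[0,0,0],"delta_pos":[0,0,0],"grip":15}]'
python3 -c "
from h import *
to(.632,.269,.0995)"
```

```text
time: 25.65
ee_pos: [0.6327, 0.2692, 0.0996]
ee_rot: [-3.141, -0.001, 0.0]
wrist_force: [-2.0, -1.1, 6.3]
grip_width: 0.287
finger_force: 22.0
to go [-0.016  0.006  0.003] rot [-3.1413e+00 -1.3000e-03  0.0000e+00] pos [0.6327 0.2692 0.0996] F [-2.  -1.1  6.3] grip 25.3 t 25.65
```

```bash
python3 -m handwheel '[{"twist":[0,0,0],"delta_pos":[0,0,0.01],"grip":15},{"twist":[0,0,0],"delta_pos":[0,0,0],"grip":30},{"twist":[0,0,0],"delta_pos":[0,0,0],"grip":35},{"twist":[0,0,0],"delta_pos":[0,0,0],"grip":50},{"twist":[0,0,0],"delta_pos":[0,0,0],"grip":50},{"twist":[0,0,0],"delta_pos":[0,0,-0.4],"grip":50},{"twist":[0,0,0],"delta_pos":[0,0,-0.7],"grip":60},{"twist":[0,0,0],"delta_pos":[0,0,-0.9],"grip":60},{"twist":[0,0,0],"delta_pos":[0,0,-0.5],"grip":60},{"twist":[0,0,0],"delta_pos":[0,0,0],"grip":60},{"twist":[0,0,0],"delta_pos":[0,0,0],"grip":60}]' 8
python3 - <<'E'
from h import *
p=wpic(); q=optics.camera("side")
print(fit(p,.631,.269,[(.1185,.049)]),fit(q,.631,.269,[(.1185,.049)]))
to(.640,-.277,.191)
E
python3 -m handwheel '[{"twist":[0,0,0],"delta_pos":[0,0.5,0],"grip":60},{"twist":[0,0,0],"delta_pos":[0,0.9,0],"grip":60},{"twist":[0,0,0],"delta_pos":[0,0.9,0],"grip":60},{"twist":[0,0,0],"delta_pos":[0,0.9,0],"grip":60},{"twist":[0,0,0],"delta_pos":[0,0.9,0],"grip":60},{"twist":[0,0,0],"delta_pos":[0,0.9,0],"grip":60},{"twist":[0,0,0],"delta_pos":[0,0.9,0],"grip":60},{"twist":[0,0,0],"delta_pos":[0,0.9,0],"grip":60},{"twist":[0,0,0],"delta_pos":[0,0.9,0],"grip":60},{"twist":[0,0,0],"delta_pos":[0,0.9,0],"grip":60},{"twist":[0,0,0],"delta_pos":[0,0.9,0],"grip":60},{"twist":[0,0,0],"delta_pos":[0,0.9,0],"grip":60}]'
python3 -c "
from h import *
to(.640,-.277,.1)"
```

```text
time: 26.75
ee_pos: [0.6322, 0.2691, 0.1971]
ee_rot: [3.141, 0.001, -0.0]
wrist_force: [0.3, -0.8, 0.1]
grip_width: 0.684
finger_force: 0.0
(np.float32(44.160454), np.float64(0.631), np.float64(0.269)) (np.float32(54.06014), np.float64(0.6335000000000001), np.float64(0.2665))
to go [ 0.204 13.651  0.136] rot [ 3.1408  0.0033 -0.    ] pos [0.6319 0.269  0.1961] F [ 0.7 -0.3 -0.4] grip 59.8 t 26.85
time: 28.05
ee_pos: [0.6313, -0.1493, 0.1973]
ee_rot: [-3.141, 0.002, -0.001]
wrist_force: [-0.4, 0.2, 0.4]
grip_width: 0.678
finger_force: 0.0
to go [0.223 3.194 2.43 ] rot [-3.1412e+00  1.5000e-03 -7.0000e-04] pos [ 0.6313 -0.1493  0.1973] F [-0.4  0.2  0.4] grip 59.7 t 28.05
```

```bash
python3 -m handwheel '[{"twist":[0,0,0],"delta_pos":[0.1,0.9,0],"grip":60},{"twist":[0,0,0],"delta_pos":[0.1,0.9,0],"grip":60},{"twist":[0,0,0],"delta_pos":[0,0.9,0],"grip":60},{"twist":[0,0,0],"delta_pos":[0,0.46,0.3],"grip":60},{"twist":[0,0,0],"delta_pos":[0,0,0.9],"grip":60},{"twist":[0,0,0],"delta_pos":[0,0,0.8],"grip":60},{"twist":[0,0,0],"delta_pos":[0,0,0.4],"grip":60},{"twist":[0,0,0],"delta_pos":[0,0,0],"grip":60},{"twist":[0,0,0],"delta_pos":[0,0,0],"grip":60}]'
python3 - <<'E'
from h import *
p=wpic()
x,y,r=LID["crock"]; print(np.round(fit(p,x,y,[(.0255,r)]),4))
to(.639,-.277,.0067)
E
```

```text
time: 28.95
ee_pos: [0.6402, -0.2731, 0.1021]
ee_rot: [-3.141, 0.0, 0.0]
wrist_force: [1.1, -0.5, 0.2]
grip_width: 0.678
finger_force: 0.0
[51.6007  0.6375 -0.276 ]
to go [-0.044  0.092  2.408] rot [ 3.1409e+00 -1.1000e-03  2.0000e-04] pos [ 0.6406 -0.2733  0.103 ] F [ 0.5 -0.   0.4] grip 59.8 t 29.0
```

```bash
python3 -m handwheel '[{"twist":[0,0,0],"delta_pos":[-0.05,0.08,0.7],"grip":60},{"twist":[0,0,0],"delta_pos":[0,0,0.8],"grip":60},{"twist":[0,0,0],"delta_pos":[0,0,0.5],"grip":60},{"twist":[0,0,0],"delta_pos":[0,0,0.4],"grip":60},{"twist":[0,0,0],"delta_pos":[0,0,0],"grip":35},{"twist":[0,0,0],"delta_pos":[0,0,0],"grip":25},{"twist":[0,0,0],"delta_pos":[0,0,0],"grip":15},{"twist":[0,0,0],"delta_pos":[0,0,0],"grip":15},{"twist":[0,0,0],"delta_pos":[0,0,0],"grip":15},{"twist":[0,0,0],"delta_pos":[0,0,0],"grip":15},{"twist":[0,0,0],"delta_pos":[0,0,0],"grip":15}]' 25
python3 -c "
from h import *
to(.54,.1255,.191)"
```

```text
time: 30.1
ee_pos: [0.6389, -0.2765, 0.0072]
ee_rot: [3.141, -0.001, 0.0]
wrist_force: [-1.4, 1.6, 6.2]
grip_width: 0.283
finger_force: 25.0
to go [ -2.465 -10.047  -4.606] rot [ 3.1408e+00 -1.4000e-03  1.0000e-04] pos [ 0.6389 -0.2765  0.0072] F [-1.4  1.6  6.2] grip 24.9 t 30.1
```

```bash
python3 -m handwheel '[{"twist":[0,0,0],"delta_pos":[0,0,-0.3],"grip":15},{"twist":[0,0,0],"delta_pos":[0,0,-0.7],"grip":15},{"twist":[0,0,0],"delta_pos":[0,0,-0.9],"grip":15},{"twist":[0,0,0],"delta_pos":[0,-0.2,-0.9],"grip":15},{"twist":[0,0,0],"delta_pos":[0,-0.5,-0.9],"grip":15},{"twist":[0,0,0],"delta_pos":[-0.2,-0.7,-0.9],"grip":15},{"twist":[0,0,0],"delta_pos":[-0.3,-0.9,0],"grip":15},{"twist":[0,0,0],"delta_pos":[-0.3,-0.9,0],"grip":15},{"twist":[0,0,0],"delta_pos":[-0.3,-0.9,0],"grip":15},{"twist":[0,0,0],"delta_pos":[-0.3,-0.9,0],"grip":15},{"twist":[0,0,0],"delta_pos":[-0.3,-0.9,0],"grip":15},{"twist":[0,0,0],"delta_pos":[-0.3,-0.9,0],"grip":15}]'
python3 -m handwheel '[{"twist":[0,0,0],"delta_pos":[-0.3,-0.9,0],"grip":15},{"twist":[0,0,0],"delta_pos":[-0.16,-0.9,0],"grip":15},{"twist":[0,0,0],"delta_pos":[0,-0.9,0],"grip":15},{"twist":[0,0,0],"delta_pos":[0,-0.5,0],"grip":15},{"twist":[0,0,0],"delta_pos":[0,0,0],"grip":15},{"twist":[0,0,0],"delta_pos":[0,0,0],"grip":15}]'
python3 - <<'E'
from h import *
p=wpic(); cv2.imwrite("pics/w11.png",p["image"])
k="crock";x,y,h,ro,ri=JAR[k]
for rg in ([(h+.018,ro),(h+.018,ri)],[(h+.018,ri)],[(h+.018,ro)]): print(k,np.round(fit(p,x,y,rg),4))
o=bot.get_obs()["ee_pos"]; print("lid vs tcp",np.round(np.array(fit(p,*o[:2],[(o[2]+.018,.057)])[1:])-o[:2],4))
to(.630,.1255,.0902)
E
```

```text
time: 31.3
ee_pos: [0.5575, -0.003, 0.1905]
ee_rot: [-3.142, 0.0, -0.0]
wrist_force: [0.3, 0.1, -1.5]
grip_width: 0.28
finger_force: 25.0
time: 31.9
ee_pos: [0.5398, 0.1235, 0.1903]
ee_rot: [3.141, 0.0, 0.001]
wrist_force: [-0.8, 0.7, -1.9]
grip_width: 0.287
finger_force: 25.0
crock [102.4772   0.628    0.125 ]
crock [56.5854  0.6295  0.1255]
crock [47.541  0.628  0.125]
lid vs tcp [-0.001   0.0005]
to go [ 2.251 -0.066  2.5  ] rot [ 3.1412e+00  3.0000e-04 -3.0000e-04] pos [0.54   0.1229 0.1902] F [ 1.  -0.8 -2.3] grip 25.1 t 31.95
```

```bash
python3 -m handwheel '[{"twist":[0,0,0],"delta_pos":[0.8,-0.06,0],"grip":15},{"twist":[0,0,0],"delta_pos":[0.8,0,0],"grip":15},{"twist":[0,0,0],"delta_pos":[0.4,0,0],"grip":15},{"twist":[0,0,0],"delta_pos":[0.24,0,0.3],"grip":15},{"twist":[0,0,0],"delta_pos":[0,0,0.7],"grip":15},{"twist":[0,0,0],"delta_pos":[0,0,0.5],"grip":15},{"twist":[0,0,0],"delta_pos":[0,0,0.25],"grip":15},{"twist":[0,0,0],"delta_pos":[0,0,0],"grip":15},{"twist":[0,0,0],"delta_pos":[0,0,0],"grip":15}]'
python3 - <<'E'
from h import *
p=wpic(); o=bot.get_obs()["ee_pos"]; print("lid",np.round(np.array(fit(p,*o[:2],[(o[2]+.018,.057)])[1:]),4))
to(.6295,.1255,.0902)
E
```

```text
time: 32.85
ee_pos: [0.6299, 0.1257, 0.121]
ee_rot: [3.142, -0.001, -0.0]
wrist_force: [0.3, -0.1, -1.6]
grip_width: 0.282
finger_force: 25.0
lid [0.6291 0.1263]
to go [-0.017  0.008  0.779] rot [-3.1416e+00 -2.0000e-03 -2.0000e-04] pos [0.6301 0.1258 0.1214] F [ 0.   0.1 -0.6] grip 25.1 t 32.9
```

```bash
python3 -m handwheel '[{"twist":[0,0,0],"delta_pos":[0,0.01,0.2],"grip":15},{"twist":[0,0,0],"delta_pos":[0,0,0.1],"grip":15},{"twist":[0,0,0],"delta_pos":[0,0,0.1],"grip":15},{"twist":[0,0,0],"delta_pos":[0,0,0.1],"grip":15},{"twist":[0,0,0],"delta_pos":[0,0,0.1],"grip":15},{"twist":[0,0,0],"delta_pos":[0,0,0.08],"grip":15},{"twist":[0,0,0],"delta_pos":[0,0,0.06],"grip":15},{"twist":[0,0,0],"delta_pos":[0,0,0.04],"grip":15},{"twist":[0,0,0],"delta_pos":[0,0,0],"grip":15},{"twist":[0,0,0],"delta_pos":[0,0,0],"grip":15}]'
python3 -c "
from h import *
to(.6295,.1255,.0902)"
```

```text
time: 33.9
ee_pos: [0.6297, 0.1256, 0.0902]
ee_rot: [3.141, -0.001, 0.0]
wrist_force: [-4.7, -1.4, 5.7]
grip_width: 0.285
finger_force: 25.0
to go [-0.005  0.003  0.   ] rot [ 3.1415e+00 -1.1000e-03  1.0000e-04] pos [0.6297 0.1256 0.0902] F [-4.7 -1.4  5.7] grip 25.1 t 33.9
```

```bash
python3 -m handwheel '[{"twist":[0,0,0],"delta_pos":[0,0,0.01],"grip":15},{"twist":[0,0,0],"delta_pos":[0,0,0],"grip":30},{"twist":[0,0,0],"delta_pos":[0,0,0],"grip":35},{"twist":[0,0,0],"delta_pos":[0,0,0],"grip":50},{"twist":[0,0,0],"delta_pos":[0,0,0],"grip":50},{"twist":[0,0,0],"delta_pos":[0,0,-0.4],"grip":50},{"twist":[0,0,0],"delta_pos":[0,0,-0.7],"grip":60},{"twist":[0,0,0],"delta_pos":[0,0,-0.9],"grip":60},{"twist":[0,0,0],"delta_pos":[0,0,-0.7],"grip":60},{"twist":[0,0,0],"delta_pos":[-0.2,0.8,0],"grip":60},{"twist":[0,0,0],"delta_pos":[-0.5,0.8,0],"grip":60},{"twist":[0,0,0],"delta_pos":[-0.5,0.8,0],"grip":60}]' 8
python3 -m handwheel '[{"twist":[0,0,0],"delta_pos":[-0.6,0.8,0],"grip":60},{"twist":[0,0,0],"delta_pos":[-0.6,0.8,0],"grip":60},{"twist":[0,0,0],"delta_pos":[-0.6,0.8,0],"grip":60},{"twist":[0,0,0],"delta_pos":[-0.6,0.8,0],"grip":60},{"twist":[0,0,0],"delta_pos":[-0.6,0.8,0],"grip":60},{"twist":[0,0,0],"delta_pos":[-0.5,0.8,0],"grip":60},{"twist":[0,0,0],"delta_pos":[0,0.5,0],"grip":60},{"twist":[0,0,0],"delta_pos":[0,0,0],"grip":60},{"twist":[0,0,0],"delta_pos":[0,0,0],"grip":60}]'
python3 - <<'E'
from h import *
t=optics.camera("top"); q=optics.camera("side")
for k,(x,y,h,ro,ri) in JAR.items():
    rr=LID[k][2]; print(k,[np.round(fit(p,x,y,[(h+.0185,rr)]),4) for p in(t,q)])
for k in("kiln_prop","small_dish"): print(k,[toworld(models.mark_of(p,k)[0]["at"],p).round(3) for p in(t,q)])
a=cv2.resize(q["image"][200:400,150:420],(800,593),interpolation=cv2.INTER_CUBIC); cv2.imwrite("pics/fin.png",a)
E
```

```text
time: 35.1
ee_pos: [0.581, 0.0287, 0.1964]
ee_rot: [3.142, -0.0, 0.001]
wrist_force: [-0.6, -0.3, -0.2]
grip_width: 0.678
finger_force: 0.0
time: 36.0
ee_pos: [0.4417, -0.1822, 0.1965]
ee_rot: [-3.141, 0.0, -0.001]
wrist_force: [-0.7, -0.2, -0.7]
grip_width: 0.681
finger_force: 0.0
honey [array([51.8423,  0.48  ,  0.276 ]), array([45.1118,  0.481 ,  0.2735])]
sugar [array([51.8388,  0.481 ,  0.1255]), array([56.883 ,  0.4815,  0.1215])]
ginger [array([59.1289,  0.633 ,  0.272 ]), array([52.5135,  0.6335,  0.2665])]
crock [array([57.3268,  0.632 ,  0.13  ]), array([48.4195,  0.632 ,  0.123 ])]
kiln_prop [array([0.547, 0.199, 0.019]), array([0.553, 0.196, 0.017])]Traceback (most recent call last):
  File "<stdin>", line 5, in <module>
IndexError: list index out of range
```

```bash
python3 - <<'E'
from h import *
t=optics.camera("top"); q=optics.camera("side")
a=cv2.resize(q["image"][205:385,165:405],(640,480),interpolation=cv2.INTER_CUBIC)
b=cv2.resize(t["image"][145:320,140:315],(160,160))
c=cv2.resize(t["image"][180:290,370:480],(160,160)); 
cv2.imwrite("pics/fin.png",np.hstack([a,np.vstack([b,c,np.zeros_like(c)])]))
print([(d["score"],toworld(d["at"],q).round(3)) for d in models.mark_of(q,"small_dish")])
E
```

```text
[(0.71, array([ 0.55 , -0.204,  0.016]))]
```

View pics/fin.png

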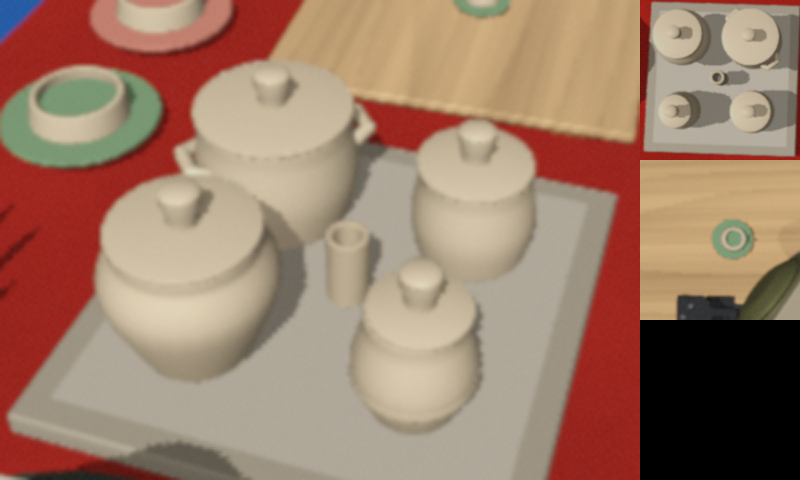

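All four lids are level and home: crock (273,105), ginger (185,230), sugar (477,160) and honey (420,310). The prop (347,262) and the dish are still standing.

```bash
python3 -c "
from workcell import job
print(job.job_done())"
```

```text
the job is handed in; nothing more can be done
None
```

All four lids are on their matching jars, knob up and seated level in the last pictures; the prop and glaze dish are still in place, and I handed the job in at about 36 s.

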